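Aim the bench magnifier and hold the tube lifter up

TASK

Swivel and tilt the bench magnifier so that its lens looks straight at the middle of the tube lifter's reading window, and only then turn the lifter's cam lever up to the cam's highest lift, where the lever stands upright, and hold it there so the tube labels can be read. Finish with the fingers still holding the lever (it springs back if let go), the magnifier still aimed, and everything else left standing where it was.

Things in the scene. Friction and masses are not known exactly. Their poses are not given: they have to be found in the camera images.
- magnifier: Bench magnifier: fixed round dark steel foot 100 mm across with an 18 mm post; on top a yoke that swivels, in it a round lens in a white 77 mm frame, and a grey 26 mm ball knob above it. Origin: centre of the underside of the foot, on the swivel axis; z up; x is where the lens looks when joint swivel reads 0. It does not move.
- magnifier_pivot (a point): Fixed point where the vertical swivel axis meets the horizontal tilt axis, 135 mm above the bench. Lens centre 60 mm and knob centre 130 mm from it, on one straight line.
- swivel (a joint): Turn of the magnifier's yoke about the vertical, rad, counter-clockwise from above positive, -1.7 to 1.7; friction holds it where it is left (about 0.08 N m).
- tilt (a joint): Tilt of the magnifier head about the level axis through the pivot, rad, -0.5 to 1.2. 0: head upright, looking level; positive: knob leans towards the side the lens looks to, which then looks down by that angle. Friction holds it where it is left (about 0.18 N m).
- lens (a point): Centre of the lens; its x axis is the direction the lens looks in, its z axis points to the ball knob, its y axis is the tilt axis.
- magnifier_knob (a point): Centre of the magnifier's grey ball knob, 26 mm across, on a 9 mm stem; the lens frame's top edge is 25 mm below this centre. Taken with the fingers closing along the tilt axis, the ball can turn between them.
- window (a point): Middle of the reading window of the tube lifter: an opening 88 mm wide and 24 mm high in an upright aluminium plate, 105 mm above the bench, fixed to the lifter. Axes as those of the lifter: x along the plate, z up; the window looks towards -y, roughly to the magnifier.
- lifter: Tube lifter: fixed white housing 120 by 80 mm, 70 mm high, on a 130 by 120 mm base; tubes in a row along x, up to 152 mm high (169 mm when lifted), window plate on its -y side, 133 mm high; the cam shaft along x comes out on the -x side (to the robot). Origin: centre of the underside; it does not move.
- cam_lever (a joint): Angle of the cam lever about the shaft (lifter's x axis), rad, 0 to 2.2. 0: rest, pointing to the lifter's +y side and 0.25 rad above level; it rises with the value; at 1.32 it stands straight up: highest lift (tubes 17 mm up and 21 mm nearer the window); beyond, they sink again. A spring drives it back to 0: about 1 to 3 N at the knob to turn and hold it.
- lever_hinge (a point): Point on the cam shaft's axis in the lever's plane, 50 mm above the bench, 110 mm to the -x side of the lifter's origin, 50 mm clear of the housing. Its axes turn with the lever; its x axis is the shaft.
- lever_knob (a point): Centre of the grey ball knob (26 mm across) at the end of the lever, 110 mm from lever_hinge. Taken with the fingers closing along the shaft (the lifter's x), the ball can turn between them while the lever rises.
- cam_handle: The lever itself: a 10 mm steel rod with the ball knob at its end; the part to hold at the end, with its cam disc (56 mm across) on the shaft beside the housing. Origin on the shaft's axis, 50 mm from lever_hinge towards the housing.
- labels (a point): Middle of the row of paper labels on the three tubes; the tubes ride on the lever's cam and stay upright. 88 mm above the bench at rest, 105 mm at the highest lift, where the labels stand behind the window.
- marker: Bystander: pen 130 mm long lying along its x axis, 16 mm thick. Origin under its middle.
- timer: Bystander: flat white timer, 60 by 70 mm, 20 mm high. Origin under its centre.
- tube_rack: Bystander: white rack 70 by 160 mm with tubes up to 106 mm high. Origin under its centre.
- beaker: Bystander: glass beaker 70 mm across, 90 mm high. Origin under its centre.
- wash_bottle: Bystander: white bottle 66 mm across, 170 mm high. Origin under its centre.
- tip_box: Bystander: grey box 80 by 120 mm, 75 mm high. Origin under its centre.
- jar: Bystander: brown glass jar 60 mm across, 75 mm high. Origin under its centre.

How it is judged (in metres and radians):
On the way, in this order (a step that is already met when the one before it is completed fails the run):
1. the lens looks at the middle of the window (its axis passes within 30 mm across and 20 mm up or down) while the lever is still down (y of window in the frame of lens between -0.03 and 0.03 m and z of window in the frame of lens between -0.02 and 0.02 m and x of window in the frame of lens above 0.03 m and value of joint cam_lever below 0.4 rad), for 0.2 s.
2. the fingers hold the lever upright at the highest lift (value of joint cam_lever between 1.2 and 1.44 rad and contact force between the fingers and cam_handle above 1 N), for 0.3 s.
At the end, for the whole second after the job is handed in: The fingers hold the cam lever (contact over 1 N) at rest within 0.12 rad of upright, at the cam's highest lift with the tubes raised, and the magnifier's look axis passes within 30 mm across and 20 mm up or down of the middle of the reading window (all of step 2 and y of window in the frame of lens between -0.03 and 0.03 m and z of window in the frame of lens between -0.02 and 0.02 m and x of window in the frame of lens above 0.03 m and height (world z) of labels above 0.102 m and velocity of joint cam_lever between -0.1 and 0.1 rad/s); the arm keeps its last pose, push and grip.
It fails at once if a bystander (pen, timer, rack, beaker, bottle, box or jar) is pushed more than 30 mm (distance of any of marker, timer, tube_rack, beaker, wash_bottle, tip_box, jar from where it was at the start of the episode above 0.03 m).
It fails at once if a bystander other than the pen is tipped over (angle between any of timer, tube_rack, beaker, wash_bottle, tip_box, jar's own z axis and vertical above 0.4 rad).
It also fails if it takes over 53 s, if anything falls off the work surface, if the arm or the gripper's body presses on something with over 40 N, if the wrist force passes 120 N, or if a joint passes its speed limit or range.

ROBOT

A 6-joint arm with a two-finger parallel gripper is mounted at the origin on the work surface. World frame = base frame: x ahead of the robot, y to its left, z up, the work surface at z = 0. Lengths are in m, angles in degrees, forces in N, time in s.
With the tool pointing down it reaches from about 0.4 to 0.825 m from the base axis. Payload 7 kg.
Tool frame: the origin (TCP) lies midway between the tips of the shut fingers; the grasp point (between the pads) lies 19 mm behind it (robot.pinch_z is the distance from the TCP to the grasp point, in m); z points along the fingers, y is the line along which they close (so a half turn about z gives the same grasp; the last joint's range is limited). The gripper opens to 85 mm and grips with 20 to 120 N. Pads are 22 mm wide; open, the fingers measure 114 mm over their backs; the gripper's body (76 mm by 85 mm) begins 54 mm behind the grasp point. The pads swing forward as they close: fully open they stand 13 mm farther back than shut.
Start: joints at [-58.264, 20.546, 0.682, 0, -70.136, -16.507], TCP at [0.177, -0.651, 0.231] pointing down, gripper open.
Joint ranges: [-176.03, 176.03], [-82.01, 121.73], [-58.28, 71.71], [-173.87, 95.51], [-174.79, -0.11], [-173.66, 173.66]. Speed limits (degrees/s): [136.94, 136.94, 172.46, 180, 180, 180].

INTERFACE

Orientations are given as [roll, pitch, yaw] about the fixed x, y, z axes, in that order (R = Rz(yaw) Ry(pitch) Rx(roll)).
In Python, from station import robot gives the robot as it stands.
- The arm moves only by the tool play_rows, never from a script. Its argument "plan" is text: rows parted by semicolons, each of 7 numbers parted by spaces: the shift along the tool's x, y, z in cm, then the turn, a rotation vector about the tool's x, y, z in rad, then the finger opening in cm, from 0 to 8.54. In form: dx dy dz ax ay az claw; .... A call has 1 to 12 rows; each row is the pose to reach, as a shift and turn from the pose commanded when the call began, along the tool's axes at that moment; what a row does not reach only later rows make up. A row lasts 1/12 s, in which the tool goes at most 41.7 mm and 7.16 degrees, less where a joint would pass 70% of its speed; a pose out of reach is approached as far as the arm can. A call with a gripper value outside its range is refused whole. The fingers move at their own pace and stop on an object; "squeeze" is the grip in N (left out, the last holds). Time passes only in rows, so rows that repeat a pose let the fingers close. It gives the time, the measured TCP pose, the force, the opening and the grip force at its end, in the units of the state.
- robot.state(): the state, without advancing time (a new reading comes with each control period).
- robot.get_image(name): name is "scene" or "top" or "wrist"; returns the picture (384x512x3 uint8, red, green, blue); there is no depth.
- robot.camera_model(name): a dict with "fx", "fy", "cx", "cy" (pixels), "world_to_cam" (4x4, takes a point from world to camera coordinates). Camera axes: x right, y down, z forward; pixel columns grow to the right and rows downward; lengths in m; the calibration is good to about 2 mm. A picture is of the moment at which its call begins: read the wrist's pose just before it. camera_model takes no time and is no camera call; for the wrist camera it gives the pose at the moment of the call.
- robot.finish_job(): hands the job in; it is judged then, once.
The state is a dict: "time": time; "joint_pos": joint angles; "joint_vel": joint speeds; "effort": joint torques, N m; "position": TCP position; "eef_rot": TCP orientation; "force": force on the tool from outside, world axes, zero at the start; "torque": the same for the moment, N m; "finger_gap": finger opening in m; "grasp_force": force on a finger pad.
Only numpy, scipy, OpenCV 4.12 (cv2) and the standard library are available. Lean on these libraries where they do the work, as an engineer would, in place of code of your own. Each camera call takes 0.05 s, during which the arm holds its last target. There are 200 camera calls.

## Working session

There is one attempt and no reset: what is moved stays moved. The work goes in short steps, Python scripts to look and compute and a tool call to move; the robot and the scene stay as the last step left them, time stands still between calls to the robot, and variables do not carry over. Pictures are saved under pics/ and viewed, at most 10 in all, crops included, and the job is handed in when it is done.

Besides the shell and the picture viewer there is one more tool, called after "Call:" by a JSON object that holds its "api" and its "payload", one argument or row to a line. play_rows: Moves the arm, as the interface text tells. Its arguments: {"type":"object","properties":{"plan":{"type":"string"},"squeeze":{"type":"number"}},"required":["plan"]}

```bash
mkdir -p pics; ls; python3 - <<'E'
from station import robot
import cv2,numpy as np
print(robot.state())
for n in ["scene","top"]:
    im=robot.get_image(n); cv2.imwrite(f"pics/{n}0.png",im[:,:,::-1]); 
    m=robot.camera_model(n); print(n,m)
    np.save(f"pics/{n}.npy",m)
print(robot.pinch_z)
E
```

```text
pics
{'time': 0.0, 'joint_pos': array([-5.82645088e+01,  2.05926497e+01,  6.32843980e-01, -2.19974150e-02,
       -7.01362440e+01, -1.65067231e+01]), 'joint_vel': array([ 0.0234262 ,  0.00979197, -0.05319253, -0.08981819, -0.04481179,
        0.08771276]), 'effort': array([ 1.29868400e-03, -5.83328640e+01,  2.93409348e+01,  6.93632439e+00,
       -6.13821874e-03,  1.86025284e-05]), 'position': array([ 0.17715345, -0.65082234,  0.23033701]), 'eef_rot': array([ 1.79902033e+02, -7.46682484e-03, -1.64778717e+02]), 'force': array([ 0.7480277 , -0.02439495,  0.40260317]), 'torque': array([ 0.02303619, -0.01301077, -0.0086956 ]), 'grasp_force': 0.0, 'finger_gap': 0.08567259920346776}
scene {'fx': 499.2663879900833, 'fy': 499.2663879900833, 'cx': 252.9105934625845, 'cy': 182.99877393886203, 'world_to_cam': array([[-0.81572518,  0.57836596,  0.00923246,  0.44711296],
       [ 0.4394947 ,  0.63008101, -0.64018929, -0.13662152],
       [-0.37608089, -0.51816091, -0.76816172,  1.81165567],
       [ 0.        ,  0.        ,  0.        ,  1.        ]])}
top {'fx': 497.79382600882644, 'fy': 497.79382600882644, 'cx': 258.81427851276135, 'cy': 193.83388903676484, 'world_to_cam': array([[-0.02693475, -0.99954827,  0.01333359,  0.02958795],
       [-0.99132053,  0.0249913 , -0.12906994,  0.59206503],
       [ 0.12867841, -0.01669433, -0.99154585,  1.47574735],
       [ 0.        ,  0.        ,  0.        ,  1.        ]])}
0.0187
```

```bash
python3 - <<'E'
import cv2
for n in ["scene","top"]:
    im=cv2.imread(f"pics/{n}0.png"); cv2.imwrite(f"pics/{n}0b.png",cv2.resize(im,(800,600),interpolation=cv2.INTER_CUBIC))
E
```

```text
(no output)
```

View pics/scene0b.png

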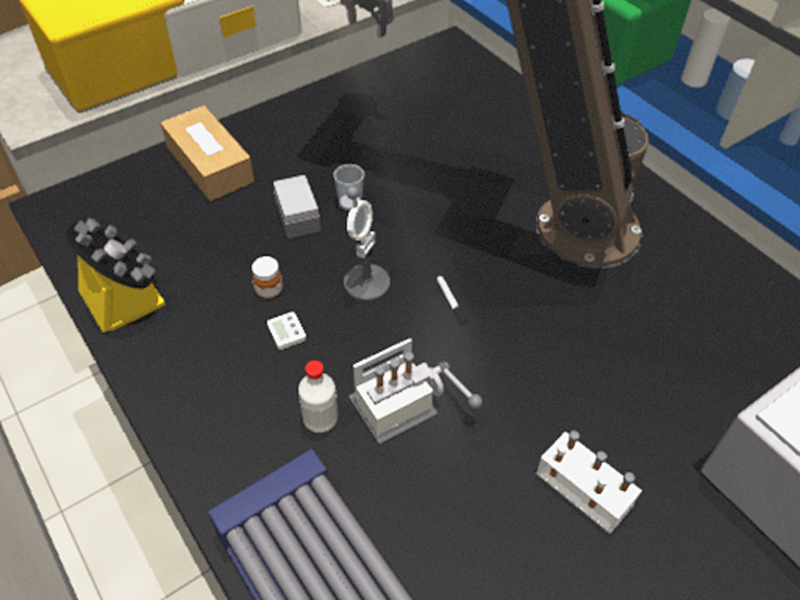

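View pics/top0b.png

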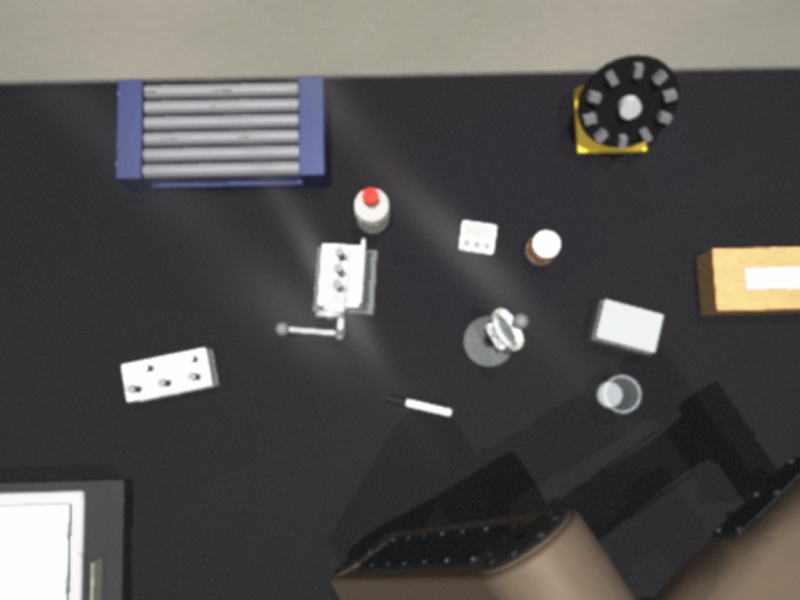

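```bash
cat > h.py <<'E'
import numpy as np,cv2
M={n:np.load(f"pics/{n}.npy",allow_pickle=True).item() for n in["scene","top"]}
def K(m): return np.array([[m['fx'],0,m['cx']],[0,m['fy'],m['cy']],[0,0,1]])
def P(m): return K(m)@m['world_to_cam'][:3]
def tri(ps,pt,a=M['scene'],b=M['top']):
    X=cv2.triangulatePoints(P(a),P(b),np.float64(ps).reshape(2,1),np.float64(pt).reshape(2,1)).ravel(); return X[:3]/X[3]
def plane(m,p,z):
    H=P(m); A=np.c_[H[:,:2],H[:,2]*z+H[:,3]]; q=np.linalg.solve(A,[p[0],p[1],1]); return q[:2]/q[2]
def proj(m,X):
    q=P(m)@np.r_[X,1]; return q[:2]/q[2]
E
python3 - <<'E'
import cv2,numpy as np
from h import *
s=cv2.imread("pics/scene0.png");t=cv2.imread("pics/top0.png")
def c(im,x,y,w,h,W=400,H=300): return cv2.resize(im[y:y+h,x:x+w],(W,H),interpolation=cv2.INTER_CUBIC)
# 100x75 crops x4
o=np.vstack([np.hstack([c(s,215,210,100,75),c(t,170,145,100,75)]),np.hstack([c(s,190,105,100,75)if 0 else c(s,190,115,100,75),c(t,275,180,100,75)])])
cv2.imwrite("pics/c1.png",o)
k=1.5625
f=lambda *p:np.array(p)/k
print("magknob",tri(f(352,189),f(521,321)));print("levknob",tri(f(475,401),f(282,328)))
print("foot",plane(M['scene'],f(367,281),.01),plane(M['top'],f(488,341),.01))
for n,p,z in[("pen",(430,407),.01),("timer",(478,237),.02),("jar",(544,243),.075),("bottle",(371,196),.17),("beaker",(620,394),.09),("tipbox",(630,322),.075),("rack",(170,375),.06)]: print(n,plane(M['top'],f(*p),z))
E
```

```text
magknob [ 0.52848585 -0.17364688  0.26867276]
levknob [0.54571473 0.24662667 0.07688628]
foot [ 0.51645455 -0.15019113] [ 0.51627934 -0.14921641]
pen [ 0.39035097 -0.0307272 ]
timer [ 0.72372205 -0.13650039]
jar [ 0.6971149  -0.25669876]
bottle [0.77168497 0.0714422 ]
beaker [ 0.40513803 -0.38084206]
tipbox [ 0.54040364 -0.41279508]
rack [0.46368969 0.46057065]
```

View pics/c1.png

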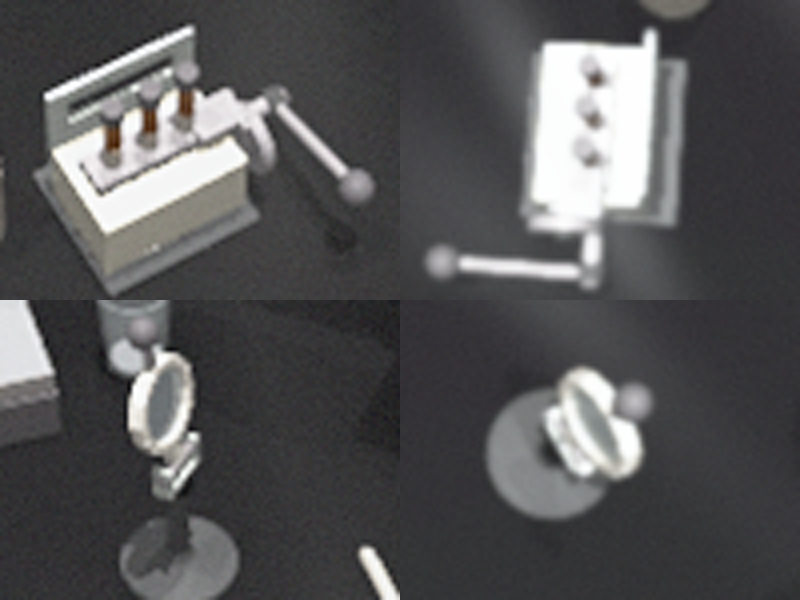

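```bash
cat > geo.py <<'E'
from h import *
S=lambda x,y:(215+x/4-.4,210+y/4-.4); T=lambda x,y:(170+(x-400)/4-.4,145+y/4-.4)
E
python3 - <<'E'
from geo import *
mk=tri((225.6,121.4),(333.4,205.1)); print("magknob",mk)
lk=tri(S(356,186),T(441,262)); print("levknob",lk)
h=tri(S(278,98),T(592,270)); print("hinge",h)
pl=tri(S(193,28),T(650,30)); print("?",pl)
for z in(.133,): print("plate top corners scene",plane(M['scene'],S(45,95),z),plane(M['scene'],S(193,28),z), "top far corner",plane(M['top'],T(651,30),z))
for z in (0.01,):
    print("base sc",[plane(M['scene'],S(*p),z).round(3) for p in((37,172),(115,290),(260,212))])
    print("base top",[plane(M['top'],T(*p),z).round(3) for p in((687,60),(675,225),(522,215))])
print("housing",[plane(M['top'],T(*p),.07).round(3) for p in((540,42),(533,207))],[plane(M['scene'],S(*p),.07).round(3) for p in((105,228),(247,157),(53,158))])
E
```

```text
magknob [ 0.5287761  -0.17313447  0.26768349]
levknob [0.54595474 0.24698709 0.0801943 ]
hinge [0.53683493 0.14068474 0.05515706]
? [0.6538957  0.11834511 0.22934609]
plate top corners scene [0.70334671 0.08555276] [0.5841394  0.09821176] top far corner [0.70334938 0.08863416]
base sc [array([0.704, 0.069]), array([0.712, 0.184]), array([0.588, 0.193])]
base top [array([0.706, 0.065]), array([0.576, 0.077]), array([0.587, 0.195])]
housing [array([0.71 , 0.174]), array([0.585, 0.181])] [array([0.709, 0.167]), array([0.592, 0.177]), array([0.707, 0.098])]
```

Call:
{"api": "play_rows", "payload": {
  "plan": "0 0 -4 0 0 0 8.54;0 0 -8 0 0 0 8.54;0 0 -12 0 0 0 8.54;0 0 -14 0 0 0 8.54"
}}

```text
time: 0.43
position: [0.1771, -0.6522, 0.3767]
eef_rot: [-179.7, -0.0, -164.8]
force: [-0.8, -1.2, 2.0]
finger_gap: 0.0857
grasp_force: 0.0
```

Call:
{"api": "play_rows", "payload": {
  "plan": "-38 30 0 0 0 1.24 8.54;-38 30 0 0 0 1.24 8.54;-38 30 0 0 0 1.24 8.54;-38 30 0 0 0 1.24 8.54;-38 30 0 0 0 1.24 8.54;-38 30 0 0 0 1.24 8.54;-38 30 0 0 0 1.24 8.54;-38 30 0 0 0 1.24 8.54;-38 30 0 0 0 1.24 8.54;-38 30 0 0 0 1.24 8.54;-38 30 0 0 0 1.24 8.54;-38 30 0 0 0 1.24 8.54"
}}

```text
time: 1.43
position: [0.4553, -0.2743, 0.3713]
eef_rot: [180.0, -0.0, 123.8]
force: [1.6, -0.7, -0.1]
finger_gap: 0.0854
grasp_force: 0.0
```

```bash
python3 - <<'E'
from station import robot
import cv2,numpy as np
print(robot.state()['position'],robot.state()['eef_rot'],robot.state()['joint_pos'])
m=robot.camera_model("wrist"); im=robot.get_image("wrist"); np.save("pics/w1.npy",m)
cv2.imwrite("pics/w1.png",cv2.resize(im[:,:,::-1],(768,576),interpolation=cv2.INTER_CUBIC))
from h import *
print(np.linalg.inv(m['world_to_cam']).round(3)); print(proj(m,[.5288,-.173,.268])*1.5)
E
```

```text
[ 0.45533156 -0.27432398  0.37129046] [ 1.79993538e+02 -4.65837772e-03  1.23827420e+02] [-9.92373918e+00  3.37644160e+00 -3.40450893e+00 -7.88874121e-03
 -8.32176032e+01 -1.36247909e+02]
[[ 0.831  0.537  0.146  0.419]
 [ 0.556 -0.801 -0.219 -0.22 ]
 [-0.     0.264 -0.965  0.514]
 [ 0.     0.     0.     1.   ]]
[614.38053833 189.78635511]
```

View pics/w1.png

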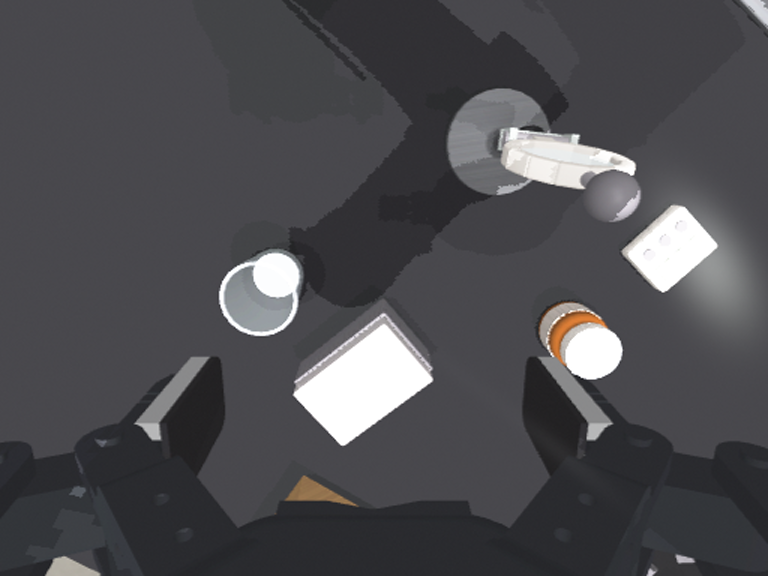

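```bash
python3 - <<'E'
from h import *
m=np.load("pics/w1.npy",allow_pickle=True).item()
f=lambda *p:np.array(p)/1.5
for a,b,z in[((502,136),(577,140),.14),((503,152),(635,165),.195)]:
    d=plane(m,f(*b),z)-plane(m,f(*a),z); print(d,np.hypot(*d),np.degrees(np.arctan2(d[1],d[0])),(plane(m,f(*b),z)+plane(m,f(*a),z))/2)
print(plane(m,f(612,195),.267),plane(m,f(499,142),.01))
E
```

```text
[0.04651453 0.0278235 ] 0.0542010002342155 30.88650752727294 [ 0.51669411 -0.15065329]
[0.07295485 0.03943779] 0.08293219836375358 28.39467966558378 [ 0.52534868 -0.16014963]
[ 0.52994527 -0.17537269] [ 0.52020868 -0.15144291]
```

Call:
{"api": "play_rows", "payload": {
  "plan": "1 3 0 0 0 -0.124 8.54;2 6 0 0 0 -0.248 8.54;3 9 0 0 0 -0.372 8.54;4.2 11.7 0 0 0 -0.496 8.54;4.2 11.7 0 0 0 -0.62 8.54;4.2 11.7 0 0 0 -0.744 8.54;4.2 11.7 0 0 0 -0.868 8.54;4.2 11.7 0 0 0 -0.992 8.54;4.2 11.7 0 0 0 -1.116 8.54;4.2 11.7 0 0 0 -1.24 8.54;4.2 11.7 0 0 0 -1.364 8.54;4.2 11.7 0 0 0 -1.488 8.54"
}}

```text
time: 2.48
position: [0.5278, -0.1756, 0.3709]
eef_rot: [180.0, -0.0, -150.2]
force: [0.0, -0.2, 0.4]
finger_gap: 0.0858
grasp_force: 0.0
```

Call:
{"api": "play_rows", "payload": {
  "plan": "0 0 0 0 0 -0.124 8.54;0 0 0 0 0 -0.248 8.54;0 0 0 0 0 -0.372 8.54;0 0 0 0 0 -0.496 8.54;0 0 0 0 0 -0.62 8.54;0 0 0 0 0 -0.744 8.54;0 0 0 0 0 -0.868 8.54;0 0 0 0 0 -0.992 8.54;0 0 0 0 0 -1.116 8.54;0 0 0 0 0 -1.24 8.54;0 0 0 0 0 -1.364 8.54;0 0 0 0 0 -1.488 8.54"
}}

```text
time: 3.48
position: [0.5278, -0.1756, 0.3709]
eef_rot: [180.0, 0.0, -64.9]
force: [0.4, -0.4, -0.9]
finger_gap: 0.0857
grasp_force: 0.0
```

Call:
{"api": "play_rows", "payload": {
  "plan": "0 0 3 0 0 -0.087 8.54;0 0 6 0 0 -0.087 8.54;0 0 9 0 0 -0.087 8.54;0 0 11 0 0 -0.087 8.54;0 0 12 0 0 -0.087 8.54;0 0 12 0 0 -0.087 2;0 0 12 0 0 -0.087 2;0 0 12 0 0 -0.087 2;0 0 12 0 0 -0.087 2;0 0 12 0 0 -0.087 2;0 0 12 0 0 -0.087 2;0 0 12 0 0 -0.087 2",
  "squeeze": 25
}}

```text
time: 4.48
position: [0.5296, -0.1755, 0.2529]
eef_rot: [-179.8, -0.1, -60.3]
force: [3.5, 2.8, 5.9]
finger_gap: 0.0241
grasp_force: 24.6
```

Call:
{"api": "play_rows", "payload": {
  "plan": "0 0 0 0 0 0 4;0 0 0.2 0 0 0 4;0 0 0.45 0 0 0 4;0 0 0.45 0 0 0 4;0 0 0.45 0 0 0 2;0 0 0.45 0 0 0 2;0 0 0.45 0 0 0 2;0 0 0.45 0 0 0 2;0 0 0.45 0 0 0 2;0 0 0.45 0 0 0 2",
  "squeeze": 25
}}

```text
time: 5.32
position: [0.5284, -0.1754, 0.2467]
eef_rot: [-180.0, -0.0, -60.3]
force: [3.9, 1.6, -2.6]
finger_gap: 0.0242
grasp_force: 24.7
```

Call:
{"api": "play_rows", "payload": {
  "plan": "0.53 0 0.15 0 -0.05 0 2;1.07 0 0.31 0 -0.1 0 2;1.6 0 0.52 0 -0.15 0 2;2.11 0 0.73 0 -0.2 0 2;2.6 0 0.99 0 -0.25 0 2;3.1 0 1.25 0 -0.3 0 2;3.1 0 1.25 0 -0.3 0 2"
}}

```text
time: 5.9
position: [0.5428, -0.2045, 0.2333]
eef_rot: [179.8, 17.5, -60.5]
force: [-3.0, 2.0, 3.7]
finger_gap: 0.0241
grasp_force: 26.4
```

Call:
{"api": "play_rows", "payload": {
  "plan": "0.47 0 0.09 0 -0.05 0 2;0.9 0 0.25 0 -0.1 0 2"
}}

```text
time: 6.07
position: [0.5445, -0.2069, 0.2313]
eef_rot: [179.9, 23.4, -60.2]
force: [-9.8, 17.3, 16.9]
finger_gap: 0.0238
grasp_force: 27.8
```

```bash
cat > rows.py <<'E'
import numpy as np
from scipy.spatial.transform import Rotation as R
PIV=np.array([.517,-.150,.135]); PZ=.0187
def down(yaw,tilt=0): # vertical tool; tilt about tool y
    return R.from_euler('xyz',[180,0,yaw],degrees=True)*R.from_rotvec([0,tilt,0])
def head(look,t): # knob position for look azimuth (deg), tilt t
    a=np.radians(look); return PIV+.13*np.array([np.sin(t)*np.cos(a),np.sin(t)*np.sin(a),np.cos(t)])
def tcp(g,Rt): return g+PZ*Rt.apply([0,0,1])
def rows(p0,R0,L,claw=2):
    out=[]
    for p,Rt in L:
        d=R0.inv().apply(np.asarray(p)-p0)*100; w=(R0.inv()*Rt).as_rotvec()
        out.append(' '.join(f"{v:.2f}" for v in d)+' '+' '.join(f"{v:.3f}" for v in w)+f" {claw:g}")
    print(';'.join(out))
E
python3 - <<'E'
from rows import *
Ra=down(-60.3); p=np.array([.5284,-.1754,.247])
p=p+Ra.apply([.031,0,.0125]); Rb=Ra*R.from_rotvec([0,-.3,0])
p=p+Rb.apply([.009,0,.0025]); Rb=Rb*R.from_rotvec([0,-.1,0])
print(p,Rb.as_euler('xyz',degrees=True))
L=[]
for i in range(1,13):
    u=i/12; Rt=down(-60.3,-.4*max(0,1-u*1.4)); L.append((tcp(head(120,-.5+.8*u),Rt),Rt))
rows(p,Rb,L); print(L[-1][0])
E
```

```text
[ 0.54765314 -0.20915435  0.22945198] [180.          22.91831181 -60.3       ]
-1.93 -0.30 0.17 0.000 0.047 0.000 2;-2.71 -0.29 0.16 0.000 0.093 0.000 2;-3.49 -0.29 0.21 0.000 0.140 0.000 2;-4.26 -0.28 0.31 0.000 0.187 0.000 2;-5.03 -0.28 0.46 0.000 0.233 0.000 2;-5.78 -0.28 0.67 0.000 0.280 0.000 2;-6.51 -0.27 0.93 0.000 0.327 0.000 2;-7.23 -0.27 1.23 0.000 0.373 0.000 2;-7.96 -0.26 1.61 0.000 0.400 0.000 2;-8.70 -0.26 2.05 0.000 0.400 0.000 2;-9.42 -0.25 2.54 0.000 0.400 0.000 2;-10.10 -0.25 3.07 0.000 0.400 0.000 2
[ 0.49779119 -0.11672936  0.24049374]
```

Call:
{"api": "play_rows", "payload": {
  "plan": "-1.3 -0.1 0.1 0 0.03 0 2;-2.5 -0.1 0.16 0 0.09 0 2;-3.49 -0.15 0.21 0 0.14 0 2;-4.26 -0.15 0.31 0 0.187 0 2;-5.03 -0.15 0.46 0 0.233 0 2;-5.78 -0.15 0.67 0 0.28 0 2;-6.51 -0.15 0.93 0 0.327 0 2;-7.23 -0.15 1.23 0 0.373 0 2;-7.96 -0.15 1.61 0 0.4 0 2;-8.7 -0.15 2.05 0 0.4 0 2;-9.42 -0.15 2.54 0 0.4 0 2;-10.1 -0.15 3.07 0 0.4 0 2"
}}

```text
time: 7.07
position: [0.4968, -0.1171, 0.2403]
eef_rot: [-180.0, -0.1, -60.3]
force: [4.6, -1.2, -5.1]
finger_gap: 0.0241
grasp_force: 27.6
```

```bash
python3 - <<'E'
from rows import *
from station import robot
s=robot.state(); print(s['position'],s['eef_rot'],s['joint_pos'])
p=np.array([.4983,-.1160,.2405]); Rb=down(-60.3)
L=[]
for i in range(1,13):
    u=min(1,i/11); look=120-58*u; Rt=down(look-180.3); L.append((tcp(head(look,.3+.03*u),Rt),Rt))
rows(p,Rb,L); print(L[-1][0])
E
```

```text
[ 0.49680508 -0.11711378  0.24030381] [-1.79962464e+02 -7.58192925e-02 -6.02659114e+01] [ 8.85269295e+00  4.51335564e+00 -1.90221487e+01  6.27036119e-02
 -6.64024129e+01  2.08563507e+01]
0.02 -0.28 0.01 0.000 -0.000 0.092 2;0.03 -0.64 0.02 -0.000 -0.000 0.184 2;0.08 -0.99 0.03 0.000 -0.000 0.276 2;0.16 -1.35 0.04 0.000 -0.000 0.368 2;0.28 -1.70 0.05 0.000 -0.000 0.460 2;0.43 -2.04 0.07 0.000 -0.000 0.552 2;0.61 -2.37 0.08 -0.000 -0.000 0.644 2;0.82 -2.68 0.09 -0.000 -0.000 0.736 2;1.06 -2.98 0.10 0.000 -0.000 0.828 2;1.33 -3.25 0.11 0.000 -0.000 0.920 2;1.63 -3.50 0.12 -0.000 -0.000 1.012 2;1.63 -3.50 0.12 -0.000 -0.000 1.012 2
[ 0.53677677 -0.11280531  0.2392855 ]
```

Call:
{"api": "play_rows", "payload": {
  "plan": "0.02 -0.3 0 0 0 0.092 2;0.03 -0.65 0.02 0 0 0.184 2;0.08 -1 0.03 0 0 0.276 2;0.16 -1.36 0.04 0 0 0.368 2;0.28 -1.72 0.05 0 0 0.46 2;0.43 -2.07 0.07 0 0 0.552 2;0.61 -2.4 0.08 0 0 0.644 2;0.82 -2.72 0.09 0 0 0.736 2;1.06 -3.02 0.1 0 0 0.828 2;1.33 -3.3 0.11 0 0 0.92 2;1.63 -3.55 0.12 0 0 1.012 2;1.63 -3.55 0.12 0 0 1.012 2"
}}

```text
time: 8.07
position: [0.5362, -0.1147, 0.2402]
eef_rot: [-179.9, -0.0, -118.5]
force: [1.0, -1.2, 4.3]
finger_gap: 0.0243
grasp_force: 28.2
```

```bash
python3 - <<'E'
from station import robot
import cv2,numpy as np
from h import *
s=robot.state(); print(s['position'],s['eef_rot'],s['force'],s['finger_gap'])
a=robot.get_image("scene");b=robot.get_image("top")
c=lambda im,x,y:cv2.resize(im[y:y+120,x:x+80],(400,600),interpolation=cv2.INTER_CUBIC)
ps=proj(M['scene'],[.52,-.13,.2]);pt=proj(M['top'],[.52,-.13,.2]); print(ps,pt)
xs,ys=int(ps[0])-40,int(ps[1])-60;xt,yt=int(pt[0])-40,int(pt[1])-60; print(xs,ys,xt,yt)
cv2.imwrite("pics/c2.png",np.hstack([c(a,xs,ys),c(b,xt,yt)])[:,:,::-1])
E
```

```text
[ 0.5361818  -0.11473819  0.24015121] [-1.79902367e+02 -4.21484187e-02 -1.18531903e+02] [ 1.02783744 -1.16337556  4.31071853] 0.02434657416768255
[236.46055477 144.47812392] [313.59841742 211.3998389 ]
196 84 273 151
```

View pics/c2.png

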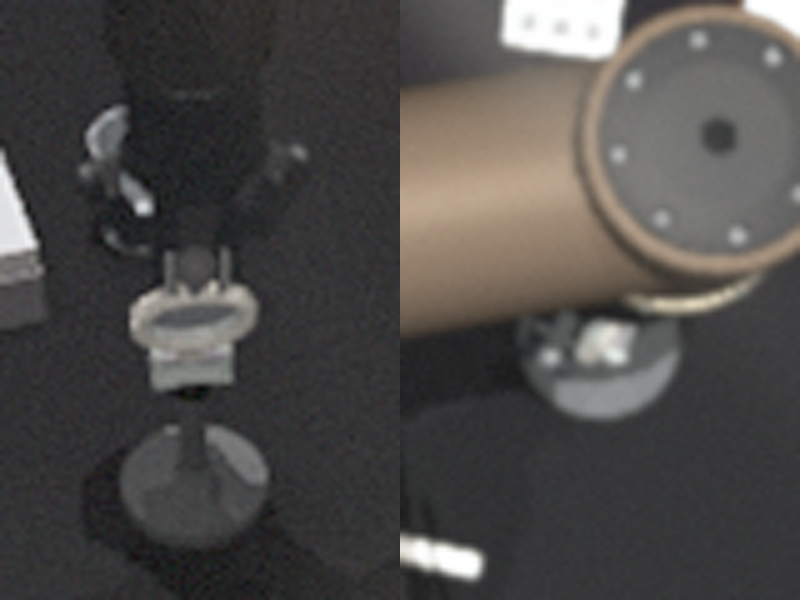

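Call:
{"api": "play_rows", "payload": {
  "plan": "0 0 0 0 0 0 5;0 0 0 0 0 0 6;0 0 0 0 0 0 6;0 0 -2 0 0 0 6;0 0 -5 0 0 0 8;0 0 -9 0 0 0 8.5;-3 0 -9 0 0 0 8.5;-7 0 -9 0 0 0 8.5;-11 0 -9 0 0 0 8.5;-15 0 -9 0 0 0 8.5;-19 0 -9 0 0 0 8.5;-19 0 -9 0 0 0 8.5"
}}

```text
time: 9.17
position: [0.6274, 0.0584, 0.3268]
eef_rot: [179.9, -0.1, -118.1]
force: [-1.6, -0.8, -2.1]
finger_gap: 0.085
grasp_force: 0.0
```

```bash
python3 - <<'E'
from station import robot
import cv2,numpy as np
from h import *
s=robot.state(); print(s['position'],s['eef_rot'])
a=robot.get_image("scene");b=robot.get_image("top");m=robot.camera_model("wrist");w=robot.get_image("wrist");np.save("pics/w3.npy",m)
c=lambda im,x,y:cv2.resize(im[y:y+75,x:x+100],(400,300),interpolation=cv2.INTER_CUBIC)
k=[.537,-.114,.258]
ps=proj(M['scene'],k);pt=proj(M['top'],k);pw=proj(m,k); print(ps,pt,pw)
xs,ys=int(ps[0])-50,int(ps[1])-25;xt,yt=int(pt[0])-50,int(pt[1])-37; print(xs,ys,xt,yt)
o=np.vstack([np.hstack([c(a,xs,ys),c(b,xt,yt)]),np.hstack([cv2.resize(w,(400,300),interpolation=cv2.INTER_AREA),cv2.resize(b,(400,300),interpolation=cv2.INTER_AREA)])])
cv2.imwrite("pics/c3.png",o[:,:,::-1])
E
```

```text
[0.62739696 0.05841293 0.32682332] [ 1.79879232e+02 -7.74514522e-02 -1.18079567e+02]
[234.41343736 136.27959396] [309.91219534 202.92531658] [ 247.85867176 -152.00223635]
184 111 259 165
```

View pics/c3.png

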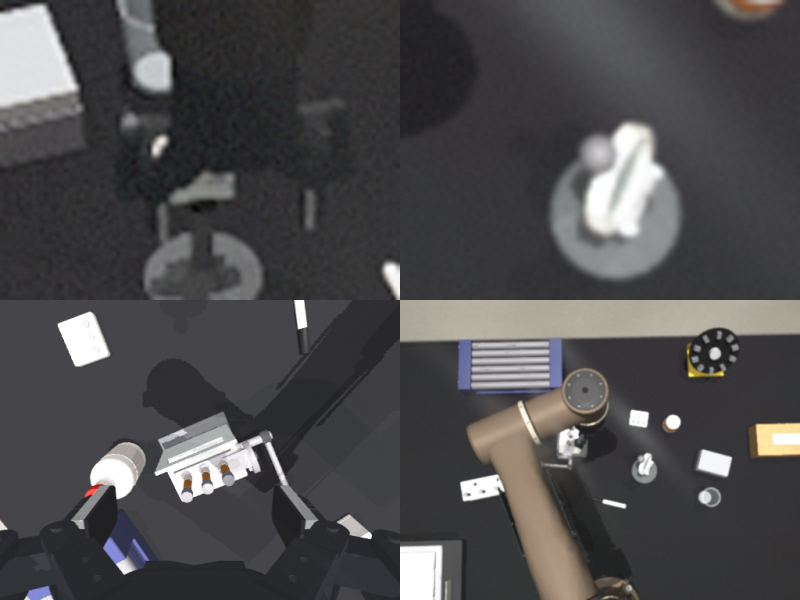

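```bash
python3 - <<'E'
from h import *
k=plane(M['top'],(308.1,202.6),.257); f=plane(M['top'],(312.3,217.8),.01)
print(k,f)
a=plane(M['top'],(259+(598-400)/4,165+228/4),.185);b=plane(M['top'],(259+(638-400)/4,165+130/4),.185);print(a,b,np.degrees(np.arctan2(*(b-a)[::-1])))
m=np.load("pics/w3.npy",allow_pickle=True).item()
s=512/400; g=lambda x,y:((x)*s,(y-300)*s)
# wrist: plate top corners, hinge
print("plate",plane(m,g(160,443),.133),plane(m,g(226,416),.133))
for pv in (f,np.array([.517,-.150])):
  d=k-pv; h=np.hypot(*d); t=np.arcsin(h/.13)
  for w in ([.644,.092],[.646,.085]):
    v=np.array(w)-pv; u=d/h; y=u[0]*v[1]-u[1]*v[0]; x=v@u
    print("look",np.degrees(np.arctan2(d[1],d[0])),"tilt",t,"y",y,"z",x*np.sin(t)-.03*np.cos(t)-.06)
E
```

```text
[ 0.53807734 -0.10944508] [ 0.51763945 -0.14921017]
[ 0.49272601 -0.1167805 ] [ 0.5593035  -0.14694859] -24.376581037882932
plate [0.67669666 0.0512464 ] [0.58284102 0.06039822]
look 62.79840229445944 tilt 0.3510903071558135 y -0.002122874886024098 z 0.005478405211041204
look 62.79840229445944 tilt 0.3510903071558135 y -0.007101541238539566 z 0.003651637037036276
look 62.53804751858077 tilt 0.35925577950459525 y -0.001088696418186319 z 0.008000710499465338
look 62.53804751858077 tilt 0.35925577950459525 y -0.006091447361537133 z 0.0061412509557615125
```

Call:
{"api": "play_rows", "payload": {
  "plan": "-3 4 0 0 0 -0.1 8.5;-6 7.5 0 0 0 -0.2 8.5;-9 11 0 0 0 -0.3 8.5;-11 14 0 0 0 -0.4 8.5;-12.8 16 2 0 0 -0.4 8.5;-12.8 16 5 0 0 -0.4 8.5;-12.8 16 8 0 0 -0.4 8.5;-12.8 16 10 0 0 -0.4 8.5;-12.8 16 10 0 0 -0.4 8.5"
}}

```text
time: 10.07
position: [0.5428, 0.2396, 0.2248]
eef_rot: [179.7, -0.2, -95.4]
force: [-0.8, -0.2, -1.5]
finger_gap: 0.0852
grasp_force: 0.0
```

```bash
python3 - <<'E'
from station import robot
import cv2,numpy as np
from h import *
s=robot.state(); print(s['position'],s['eef_rot'],s['joint_pos'])
m=robot.camera_model("wrist");w=robot.get_image("wrist");np.save("pics/w4.npy",m)
print(proj(m,[.546,.246,.077])*1.5,proj(m,[.537,.1396,.05])*1.5)
cv2.imwrite("pics/w4.png",cv2.resize(w[:,:,::-1],(768,576)))
E
```

```text
[0.54282111 0.23960772 0.22482466] [179.66682877  -0.24357187 -95.43556916] [ 42.62018348  13.41823774 -10.17866986  -0.09248209 -66.80698006
 -48.01973898]
[369.1136741  272.26987405] [366.88244085  87.4376268 ]
```

View pics/w4.png

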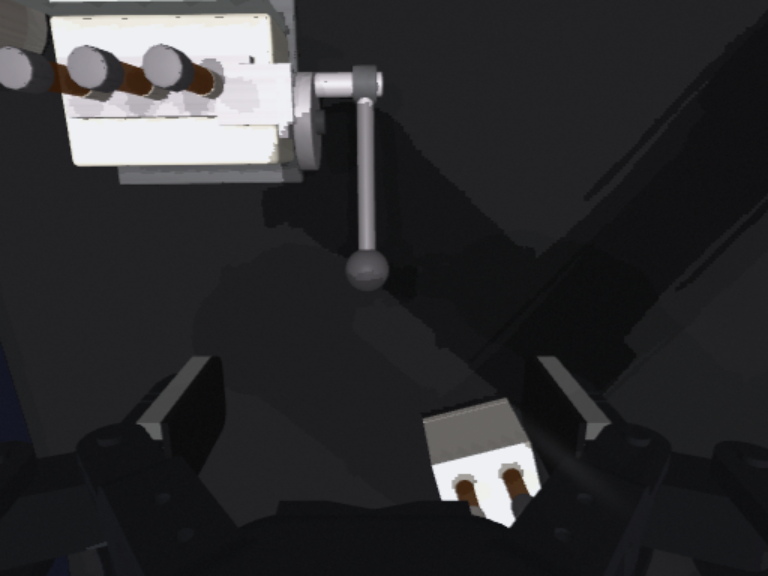

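Call:
{"api": "play_rows", "payload": {
  "plan": "-0.6 -0.3 4 0 0 0 8.5;-0.6 -0.3 8 0 0 0 8.5;-0.6 -0.3 12 0 0 0 8.5;-0.6 -0.3 14.5 0 0 0 8.5;-0.6 -0.3 16.3 0 0 0 8.5;-0.6 -0.3 16.6 0 0 0 8.5;-0.6 -0.3 16.6 0 0 0 2;-0.6 -0.3 16.6 0 0 0 2;-0.6 -0.3 16.6 0 0 0 2;-0.6 -0.3 16.6 0 0 0 2;-0.6 -0.3 16.6 0 0 0 2;-0.6 -0.3 16.6 0 0 0 2",
  "squeeze": 35
}}

```text
time: 11.12
position: [0.5472, 0.2484, 0.0643]
eef_rot: [179.9, 0.1, -95.4]
force: [-13.1, 6.1, 10.7]
finger_gap: 0.0236
grasp_force: 33.8
```

```bash
python3 - <<'E'
from rows import *
from station import robot
s=robot.state(); print(s['position'],s['eef_rot'],s['force'],s['finger_gap'],s['grasp_force'])
H=np.array([.537,.1396,.05]); yd=np.array([.087,.996,0])
p=np.array([.5465,.2455,.0583]); Rb=down(-95.3); g0=H+.11*(np.cos(.25)*yd+np.r_[0,0,np.sin(.25)]); 
print(tcp(g0,Rb))
L=[]
for i in range(1,25):
    th=.25+1.32*i/24; g=H+.11*(np.cos(th)*yd+np.r_[0,0,np.sin(th)]); L.append((tcp(g,Rb),Rb))
rows(tcp(g0,Rb),Rb,L[:12]);rows(L[11][0],Rb,L[12:]); print(L[-1][0])
E
```

```text
[0.54716789 0.24844141 0.06426213] [ 1.79884493e+02  8.49313290e-02 -9.54362705e+01] [-13.08216223   6.08213833  10.72243075] 0.023564064121484818 33.75296205282211
[0.54627249 0.24575404 0.05851444]
0.17 -0.00 -0.58 0.000 0.000 0.000 2;0.36 -0.00 -1.15 0.000 0.000 0.000 2;0.59 -0.00 -1.71 0.000 0.000 0.000 2;0.85 -0.00 -2.26 0.000 0.000 0.000 2;1.14 -0.01 -2.79 0.000 0.000 0.000 2;1.46 -0.01 -3.31 0.000 0.000 0.000 2;1.80 -0.01 -3.80 0.000 0.000 0.000 2;2.17 -0.01 -4.28 0.000 0.000 0.000 2;2.57 -0.01 -4.74 0.000 0.000 0.000 2;2.99 -0.02 -5.17 0.000 0.000 0.000 2;3.44 -0.02 -5.58 0.000 0.000 0.000 2;3.91 -0.02 -5.96 0.000 0.000 0.000 2
0.49 -0.00 -0.36 0.000 0.000 0.000 2;0.99 -0.01 -0.69 0.000 0.000 0.000 2;1.52 -0.01 -0.99 0.000 0.000 0.000 2;2.06 -0.01 -1.26 0.000 0.000 0.000 2;2.61 -0.01 -1.51 0.000 0.000 0.000 2;3.18 -0.02 -1.72 0.000 0.000 0.000 2;3.75 -0.02 -1.90 0.000 0.000 0.000 2;4.34 -0.02 -2.05 0.000 0.000 0.000 2;4.93 -0.03 -2.16 0.000 0.000 0.000 2;5.53 -0.03 -2.25 0.000 0.000 0.000 2;6.14 -0.03 -2.30 0.000 0.000 0.000 2;6.74 -0.04 -2.32 0.000 0.000 0.000 2
[0.53700762 0.13968725 0.14129997]
```

Call:
{"api": "play_rows", "payload": {
  "plan": "0 0 0 0 0 0 4;0 0 0 0 0 0 5;0.2 0 0.3 0 0 0 5;0.2 0 0.5 0 0 0 5;0.2 0 0.5 0 0 0 5",
  "squeeze": 30
}}

```text
time: 11.53
position: [0.5486, 0.2451, 0.0576]
eef_rot: [180.0, -0.0, -95.4]
force: [-0.9, -0.6, -0.3]
finger_gap: 0.0499
grasp_force: 0.0
```

Call:
{"api": "play_rows", "payload": {
  "plan": "0 0 0 0 0 0 2;0 0 0 0 0 0 2;0 0 0 0 0 0 2;0 0 0 0 0 0 2;0 0 0 0 0 0 2"
}}

```text
time: 11.95
position: [0.5467, 0.2455, 0.0578]
eef_rot: [179.8, -0.0, -95.4]
force: [-9.6, 5.0, 5.4]
finger_gap: 0.0237
grasp_force: 29.1
```

Call:
{"api": "play_rows", "payload": {
  "plan": "0.17 0.1 -0.56 0 0 0 2;0.36 0.15 -1.12 0 0 0 2;0.59 0.15 -1.68 0 0 0 2;0.85 0.15 -2.22 0 0 0 2;1.14 0.15 -2.75 0 0 0 2;1.46 0.15 -3.27 0 0 0 2;1.8 0.15 -3.76 0 0 0 2;2.17 0.15 -4.24 0 0 0 2;2.57 0.15 -4.7 0 0 0 2;2.99 0.15 -5.13 0 0 0 2;3.44 0.15 -5.54 0 0 0 2;3.91 0.15 -5.92 0 0 0 2"
}}

```text
time: 12.95
position: [0.5434, 0.2063, 0.1177]
eef_rot: [180.0, 0.0, -95.4]
force: [-4.7, 3.2, -3.5]
finger_gap: 0.024
grasp_force: 29.6
```

Call:
{"api": "play_rows", "payload": {
  "plan": "0.49 0 -0.36 0 0 0 2;0.99 0 -0.69 0 0 0 2;1.52 0 -0.99 0 0 0 2;2.06 0 -1.26 0 0 0 2;2.61 0 -1.51 0 0 0 2;3.18 0 -1.72 0 0 0 2;3.75 0 -1.9 0 0 0 2;4.34 0 -2.05 0 0 0 2;4.93 0 -2.16 0 0 0 2;5.53 0 -2.25 0 0 0 2;6.14 0 -2.3 0 0 0 2;6.74 0 -2.32 0 0 0 2"
}}

```text
time: 13.95
position: [0.5378, 0.1398, 0.1417]
eef_rot: [-179.9, 0.1, -95.4]
force: [-5.3, 3.9, 1.6]
finger_gap: 0.0241
grasp_force: 29.4
```

Call:
{"api": "play_rows", "payload": {
  "plan": "0 0 0 0 0 0 2;0 0 0 0 0 0 2;0 0 0 0 0 0 2;0 0 0 0 0 0 2;0 0 0 0 0 0 2;0 0 0 0 0 0 2"
}}

```text
time: 14.45
position: [0.5378, 0.1399, 0.1416]
eef_rot: [-179.9, 0.1, -95.4]
force: [-5.5, 3.0, 2.7]
finger_gap: 0.0238
grasp_force: 29.6
```

```bash
python3 - <<'E'
from station import robot
import cv2,numpy as np
s=robot.state(); print(s['position'],s['eef_rot'],s['force'],s['finger_gap'])
from h import *
a=robot.get_image("scene");b=robot.get_image("top");w=robot.get_image("wrist")
c=lambda im,x,y:cv2.resize(im[y:y+75,x:x+100],(400,300),interpolation=cv2.INTER_CUBIC)
o=np.vstack([np.hstack([c(a,215,190),c(b,259,165)]),np.hstack([c(a,184,111),cv2.resize(w,(400,300))])])
cv2.imwrite("pics/c5.png",o[:,:,::-1])
m=robot.camera_model("wrist");g=np.array(s['position'])+[0,0,.0187]; d=g[:2]-[.537,.1396]
print("lever from vertical", (d@[.087,.996])/.11, "pinch z",g[2], proj(m,g)/512*400)
E
```

```text
[0.53778299 0.13994613 0.14164345] [-1.79919669e+02  5.62562999e-02 -9.53781530e+01] [-5.52866925  3.00009614  2.66653769] 0.02382090286738411
lever from vertical 0.003753324612655831 pinch z 0.16034345322274207 [196.33920368 206.78013294]
```

View pics/c5.png

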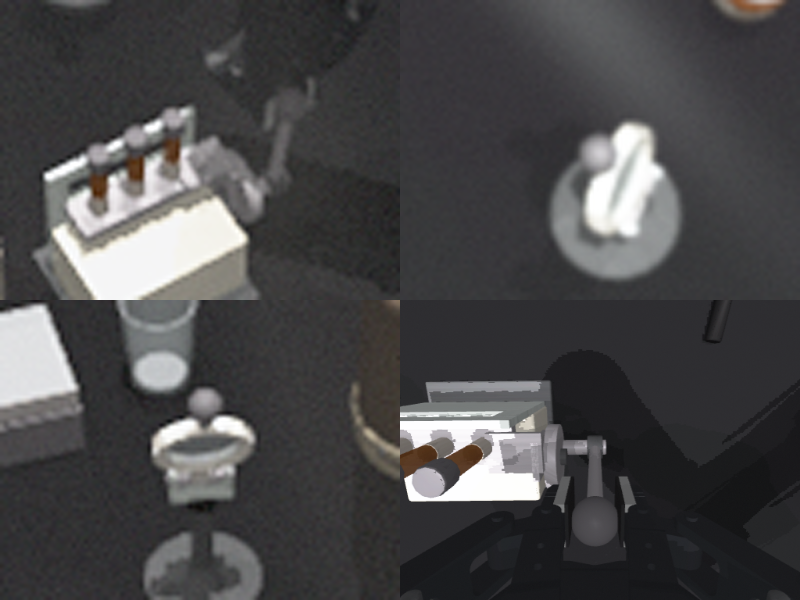

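```bash
python3 -c "
from station import robot
from h import *
print(tri((234.9,136.4),(308.1,202.6)));print(robot.finish_job())"
```

```text
[ 0.53789418 -0.10919447  0.26181235]
the job is handed in; nothing more can be done
None
```

The job is handed in, but no verdict came back. By my measurements, the magnifier was aimed first, passing within about 10 mm of the window's middle both ways. The fingers then raised the cam lever and still hold it upright with about 30 N, tubes up, and I saw no bystander touched.

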